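# Fetch the white panel from the stack and set it on the easel

## Task

Take the dark brown cover panel off the stack and lay it flat on the grey mat, lengthwise and wholly on it. Then take the white panel and set it on the small sloping easel with its length up the slope: white face outward, squarely with its lower short edge resting on the ledge, roughly centred side to side and lying flat against the board. Set both panels down gently without dropping them, let go, leave the red and blue panels stacked as they lie, and do not disturb the bottles and paint tubes around.

Things in the scene. Friction and masses are not known exactly. Their poses are not given: they have to be found in the camera images.
- cover_panel: Dark brown cover panel, top of a stack of four equal panels lying flat on the table (from the top brown, white, red, blue; flush within about 5 mm; 48 mm high). 150 x 60 x 12 mm, about 0.11 kg. Origin at the centre of its underside; x along the 150 mm length, y across the 60 mm width, z up out of its face.
- white_panel: White-primed panel with pale wooden edges, second from the top of the stack. 150 x 60 x 12 mm, about 0.11 kg. Origin at the centre of its underside; x along the 150 mm length, y across the 60 mm width, z up out of its face.
- red_panel: Red panel, third from the top; stays. 150 x 60 x 12 mm, about 0.11 kg. Origin at the centre of its underside; x along the 150 mm length, y across the 60 mm width, z up out of its face.
- blue_panel: Blue panel, at the bottom of the stack, on the table; stays. 150 x 60 x 12 mm, about 0.11 kg. Origin at the centre of its underside; x along the 150 mm length, y across the 60 mm width, z up out of its face.
- mat: Grey mat, fixed, 200 x 120 x 5 mm. Origin at the centre of its underside; x along its 200 mm length, z up.
- easel_board: Fixed wooden table easel: board 200 x 140 mm, rising away from the robot at 22 deg. Origin at the centre of its upper face, 60 mm above the table; x up the slope, y across, z out of the face. The ledge across its lower end stands 14 mm out of the face, its upper side at x = -85 mm: a seated panel has its centre at x = -10 mm. Nothing else stands out of the face.
- white_bottle: Bystander: white bottle, 78 mm across, 152 mm high. Origin at the centre of its underside.
- small_bottle: Bystander: small white bottle with an orange band, 45 mm across, 98 mm high. Origin at the centre of its underside.
- magenta_tube: Bystander: lying magenta paint tube, 185 x 54 x 35 mm. Origin at the centre of its underside, x along its length.

How it is judged:
By the outcome, as a careful person would: the job done as asked, in the order asked, and still so for the second after the job is handed in, with the robot touching nothing.
It also fails if it takes over 72 s, if anything falls off the work surface, if the arm or the gripper's body presses on something with over 40 N, if the wrist force passes 120 N, or if a joint passes its speed limit or range.

## Robot

A 7-joint arm with a two-finger parallel gripper is mounted at the origin on a cart in front of the work surface, level with it; the furniture and walls round the work are solid. World frame = base frame: x ahead of the robot, y to its left, z up, the work surface at z = 0. Lengths are in mm, angles in rad, forces in N, time in s.
With the tool pointing down it reaches from about 400 to 875 mm from the base axis. Payload 4.4 kg.
Tool frame: the origin (TCP) lies midway between the tips of the shut fingers; the grasp point (between the pads) lies 19 mm behind it (ctrl.grip_point_offset is the distance from the TCP to the grasp point, in mm); z points along the fingers, y is the line along which they close (so a half turn about z gives the same grasp; the last joint's range is limited). The gripper opens to 85 mm and grips with 20 to 120 N. Pads are 22 mm wide; open, the fingers measure 114 mm over their backs; the gripper's body (76 mm by 85 mm) begins 54 mm behind the grasp point. The pads swing forward as they close: fully open they stand 13 mm farther back than shut.
Start: joints at [1.041, 0.628, 0.038, 1.517, -0.027, 0.996, -0.02], TCP at [290.806, -581.335, 231.313] pointing down, gripper open.
Joint ranges: [-3.06, 3.06], [-0.37, 2.12], [-1.25, 1.32], [0.18, 2.47], [-1.1, 4.24], [0.23, 1.98], [-2.94, 2.94]. Speed limits (rad/s): [2.57, 2.57, 3.14, 3.14, 3.14, 3.14, 3.14].

## Interface

Orientations are given as [roll, pitch, yaw] about the fixed x, y, z axes, in that order (R = Rz(yaw) Ry(pitch) Rx(roll)).
In Python, from cell import ctrl, vision, order gives the robot as it stands (ctrl), with the cameras (vision) and the job (order).
- The arm moves only by the shell command python3 nudge.py 'ROWS'. ROWS is a JSON list of rows, 1 to 12 of them, each of 7 numbers: dx, dy, dz in mm, then a rotation vector rx, ry, rz in rad, then the finger opening in mm; each row shifts and turns the commanded pose from where the row before left it, along the tool's axes as they then stand; what a row does not reach is not made up. A row lasts 1/10 s, in which the tool goes at most 50 mm and 0.15 rad, less where a joint would pass 70% of its speed; a pose out of reach is approached as far as the arm can. The fingers move at their own pace and stop on an object; the grip force is fixed at half the most. Time passes only in rows, so rows that do not move let the fingers close. It prints the time, the measured TCP pose, the force, the opening and the grip force at its end.
- ctrl.read_state(): the state, without advancing time (a new reading comes with each control period).
- vision.get_image(name): name is "scene" or "top" or "wrist"; returns the picture (384x512x3 uint8, blue, green, red); there is no depth.
- vision.calibration(name): a dict with "fx", "fy", "cx", "cy" (pixels), "rvec" (rotation vector, rad) and "tvec" (3), from world to camera coordinates, as OpenCV has them; the wrist camera has in their place "hand_eye" (4x4, takes a point from camera to tool coordinates, whose origin is the TCP and whose axes are the flange's). Camera axes: x right, y down, z forward; pixel columns grow to the right and rows downward; lengths in mm; the calibration is good to about 2 mm. A picture is of the moment at which its call begins: read the wrist's pose just before it. calibration takes no time and is no camera call.
- order.finish_job(): hands the job in; it is judged then, once.
The state is a dict: "clock": time; "qpos": joint angles; "qd": joint speeds; "tau": joint torques, N m; "eef_pos": TCP position; "tool_rot": TCP orientation; "force": force on the tool from outside, world axes, zero at the start; "torque": the same for the moment, N m; "width": finger opening in mm; "gripper_force": force on a finger pad.
Only numpy, scipy, OpenCV 4.12 (cv2) and the standard library are available. Lean on these libraries where they do the work, as an engineer would, in place of code of your own. Each camera call takes 0.05 s, during which the arm holds its last target. There are 200 camera calls.

## Working session

There is one attempt and no reset: what is moved stays moved. The work goes in short steps, Python scripts to look and compute and a shell command to move; the robot and the scene stay as the last step left them, time stands still between calls to the robot, and variables do not carry over. Pictures are saved under pics/ and viewed, at most 10 in all, crops included, and the job is handed in when it is done.

```bash
ls; mkdir -p pics
python3 - <<'E'
from cell import ctrl, vision, order
import cv2,numpy as np
s=ctrl.read_state();print(s['clock'],s['eef_pos'],s['tool_rot'],s['width'])
for n in("scene","top"):
    cv2.imwrite(f"pics/{n}0.png",vision.get_image(n));print(n,vision.calibration(n))
print(vision.calibration("wrist"))
E
```

```text
cell.py
nudge.py
pics
0.0 [ 290.5143693  -580.74678702  230.41055487] [-3.13967034e+00  2.47617364e-05  4.63792017e-01] 85.28228048980347
scene {'fx': 472.5058393119058, 'fy': 472.5058393119058, 'cx': 255.75672506053445, 'cy': 190.44409710635992, 'rvec': array([ 1.00919797, -2.30770971,  1.1368103 ]), 'tvec': array([362.37848876, 371.39596476, 954.6872446 ])}
top {'fx': 389.5798627385864, 'fy': 389.5798627385864, 'cx': 256.98195262614524, 'cy': 188.71255363116708, 'rvec': array([ 2.19722036, -2.14858119,  0.10813786]), 'tvec': array([ -95.68736987,  654.52099477, 1145.34191285])}
{'fx': 294.7704278797725, 'fy': 294.7704278797725, 'cx': 250.0144715860001, 'cy': 190.3450471940137, 'hand_eye': array([[ 8.88848946e-04, -9.51277284e-01, -3.08335433e-01,
         7.94878295e+01],
       [ 9.99999604e-01,  8.55250726e-04,  2.44110791e-04,
         6.35626070e-01],
       [ 3.14870525e-05, -3.08335528e-01,  9.51277668e-01,
        -1.42855473e+02],
       [ 0.00000000e+00,  0.00000000e+00,  0.00000000e+00,
         1.00000000e+00]])}
```

View pics/top0.png

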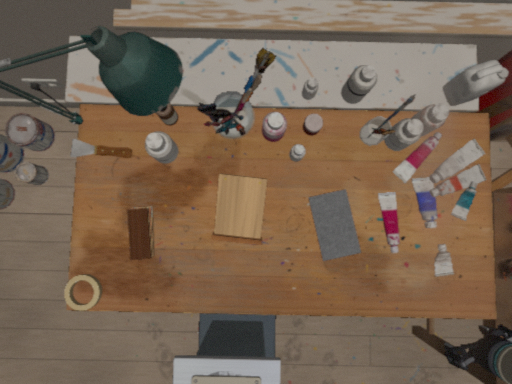

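View pics/scene0.png

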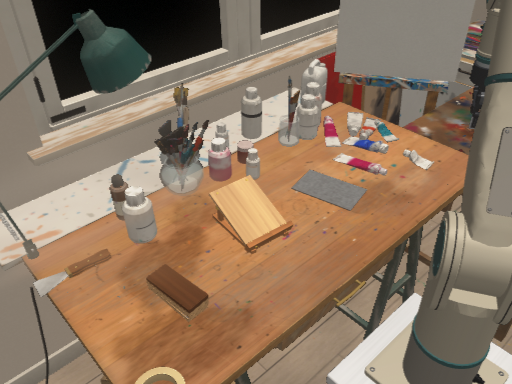

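The top view shows the stack at about (140,233), the easel board at (241,207) and the mat at (334,224). The white bottle is at (160,147), the small bottle at (298,152) and the magenta tube at (389,220). The scene view confirms this layout, with the ledge on the robot's side.

```bash
cat > h.py <<'E'
import cv2,numpy as np
from cell import ctrl, vision, order
from scipy.spatial.transform import Rotation as Ro
def cam(n,s=None):
    c=vision.calibration(n);K=np.array([[c['fx'],0,c['cx']],[0,c['fy'],c['cy']],[0,0,1]])
    if n=='wrist':
        T=np.eye(4);T[:3,:3]=Ro.from_euler('xyz',s['tool_rot']).as_matrix();T[:3,3]=s['eef_pos']
        T=T@c['hand_eye'];R=T[:3,:3];o=T[:3,3]
    else:
        R=cv2.Rodrigues(c['rvec'])[0].T;o=-R@c['tvec']
    return K,R,o
def ray(C,uv):
    K,R,o=C;uv=np.atleast_2d(uv).astype(float)
    d=(R@np.linalg.inv(K)@np.c_[uv,np.ones(len(uv))].T).T
    return o,d/np.linalg.norm(d,axis=1)[:,None]
def onz(C,uv,z):
    o,d=ray(C,uv);return o+d*((z-o[2])/d[:,2])[:,None]
def proj(C,P):
    K,R,o=C;p=(K@R.T@(np.atleast_2d(P)-o).T).T;return p[:,:2]/p[:,2:]
def big(m):
    m=cv2.morphologyEx(m.astype(np.uint8)*255,cv2.MORPH_OPEN,np.ones((3,3)))
    cs=cv2.findContours(m,cv2.RETR_EXTERNAL,cv2.CHAIN_APPROX_NONE)[0]
    return max(cs,key=cv2.contourArea)
def rect(c,C,z):
    """min-area rectangle of a contour on plane z: centre, sides, yaw of the long side (mod pi)"""
    P=onz(C,c.reshape(-1,2),z)[:,:2].astype(np.float32)
    b=cv2.boxPoints(cv2.minAreaRect(P));e=b[1]-b[0],b[2]-b[1]
    l=max(e,key=np.linalg.norm);return b.mean(0),[np.linalg.norm(x) for x in e],np.arctan2(l[1],l[0])%np.pi
E
python3 - <<'E'
from h import *
im=cv2.imread('pics/top0.png');C=cam('top');h=cv2.cvtColor(im,cv2.COLOR_BGR2HSV)
print('cam',C[2])
for p in[(140,225),(148,220),(110,225),(240,205),(290,225),(334,224)]:print(p,h[p[1],p[0]])
def box(m,x0,y0,x1,y1):
    o=np.zeros_like(m);o[y0:y1,x0:x1]=m[y0:y1,x0:x1];return o
br=big(box(h[...,2]<100,110,190,170,270));print('brown',rect(br,C,48))
mt=big(box(h[...,1]<60,300,180,365,270));print('mat',rect(mt,C,5))
ea=big(box(h[...,2]>h[100:300,80:300,2].mean()+30,200,160,280,250));print('easel',cv2.boxPoints(cv2.minAreaRect(ea)))
for n,c in(('b',br),('m',mt),('e',ea)):cv2.drawContours(im,[c],-1,(0,255,0),1)
cv2.imwrite('pics/c0.png',cv2.resize(im[140:275,100:370],None,fx=2.9,fy=2.9,interpolation=0))
E
```

```text
cam [ 542.70193883  -79.16675362 1203.56517622]
(140, 225) [ 10 150  78]
(148, 220) [ 16 116  97]
(110, 225) [ 15 138 151]
(240, 205) [ 17 107 165]
(290, 225) [ 15 137 138]
(334, 224) [30  3 97]
brown (array([514.4521 , 263.16168], dtype=float32), [np.float32(64.35993), np.float32(149.1756)], np.float32(0.11133746))
mat (array([ 554.4455, -319.9101], dtype=float32), [np.float32(118.247925), np.float32(198.31326)], np.float32(0.23739505))
easel [[225.53847 233.69229]
 [232.86156 175.10767]
 [266.58466 179.32306]
 [259.26154 237.90768]]
```

View pics/c0.png

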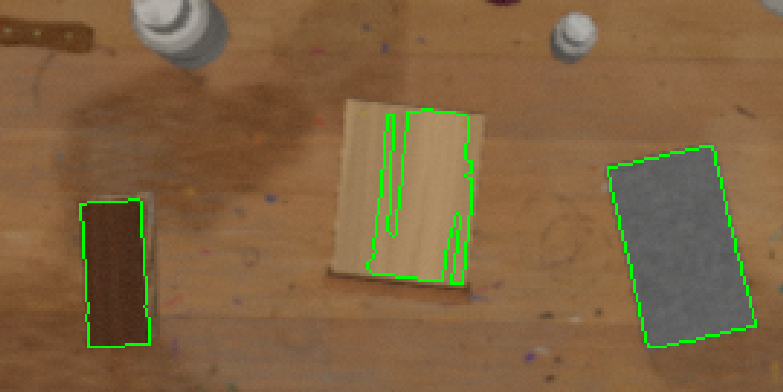

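The green outlines fit the brown cover and the mat well. In the crop, the easel corners are at about (347,100), (484,115), (468,290) and (332,272). I'll take closer pictures with the wrist camera.

```bash
cat >> h.py <<'E'
def plan(pos,R):
    """turn (tool axes) then shift (axes after the turn) from the measured pose to the target"""
    s=ctrl.read_state();A=Ro.from_euler('xyz',s['tool_rot']);R=Ro.from_matrix(R)
    rv=(A.inv()*R).as_rotvec();t=R.inv().apply(np.array(pos)-s['eef_pos'])
    print('turn',rv.round(4),'rows',np.ceil(np.linalg.norm(rv)/.14),'shift',t.round(1),'len',np.linalg.norm(t).round(1),'at',s['eef_pos'].round(1))
def down(yaw): return Ro.from_euler('xyz',[np.pi,0,yaw]).as_matrix()
E
python3 -c "
from h import *
plan([500,-60,260],down(0.11))"
```

```text
turn [-1.700e-03  3.000e-04  3.538e-01] rows 3.0 shift [ 265.3 -494.7  -29.5] len 562.1 at [ 290.6 -580.8  230.5]
```

```bash
python3 nudge.py '[[0,0,-10,0,0,0.118,85],[0,0,-10,0,0,0.118,85],[0,0,-10,0,0,0.118,85]]'; python3 nudge.py '[[22,-41,0,0,0,0,85],[22,-41,0,0,0,0,85],[22,-41,0,0,0,0,85],[22,-41,0,0,0,0,85],[22,-41,0,0,0,0,85],[22,-41,0,0,0,0,85],[22,-41,0,0,0,0,85],[22,-41,0,0,0,0,85],[22,-41,0,0,0,0,85],[22,-41,0,0,0,0,85],[22,-41,0,0,0,0,85],[22,-41,0,0,0,0,85]]'; python3 nudge.py '[[0,0,0,0,0,0,85],[0,0,0,0,0,0,85],[0,0,0,0,0,0,85]]'
python3 - <<'E'
from h import *
import pickle
s=ctrl.read_state();im=vision.get_image('wrist');pickle.dump(s,open('w1.pkl','wb'));cv2.imwrite('pics/w1.png',im)
E
```

```text
clock: 0.4
eef_pos: [290.6, -581.0, 261.1]
tool_rot: [-3.14, 0.0, 0.105]
force: [0.8, 0.6, -0.4]
width: 85.0
gripper_force: 0.0
clock: 1.6
eef_pos: [499.5, -61.5, 261.2]
tool_rot: [3.142, 0.0, 0.11]
force: [0.7, 0.1, 0.3]
width: 85.5
gripper_force: 0.0
clock: 1.9
eef_pos: [498.7, -64.7, 261.1]
tool_rot: [3.141, 0.001, 0.108]
force: [-0.1, -0.8, -0.5]
width: 85.2
gripper_force: 0.0
```

View pics/w1.png

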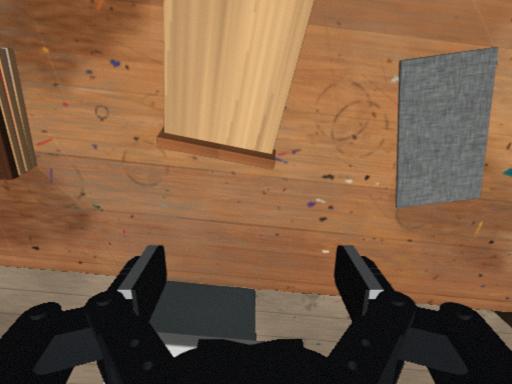

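The wrist view shows the ledge as a brown strip. Its inner top edge runs from about (165,132) to (275,152), and the board goes out of frame at the top. I'll move forward so the whole easel is in view.

```bash
python3 nudge.py '[[45,-3,-20,0,0,0,85],[45,-3,-20,0,0,0,85],[45,-3,-10,0,0,0,85],[0,0,0,0,0,0,85],[0,0,0,0,0,0,85],[0,0,0,0,0,0,85]]'
python3 - <<'E'
from h import *
import pickle
s=ctrl.read_state();im=vision.get_image('wrist');pickle.dump(s,open('w2.pkl','wb'));cv2.imwrite('pics/w2.png',im)
C=cam('top');a=22*np.pi/180
uv=np.array([(347,100),(484,115),(468,290),(332,272)])/2.9+[100,140]
print(onz(C,uv[:2],97.5).round(1),onz(C,uv[2:],30).round(1))
E
```

```text
clock: 2.55
eef_pos: [630.8, -41.4, 310.7]
tool_rot: [3.141, 0.003, 0.107]
force: [0.9, 0.0, 0.4]
width: 85.1
gripper_force: 0.0
[[ 688.6   26.8   97.5]
 [ 676.8 -108.7   97.5]] [[503.  -97.6  30. ]
 [518.3  43.1  30. ]]
```

View pics/w2.png

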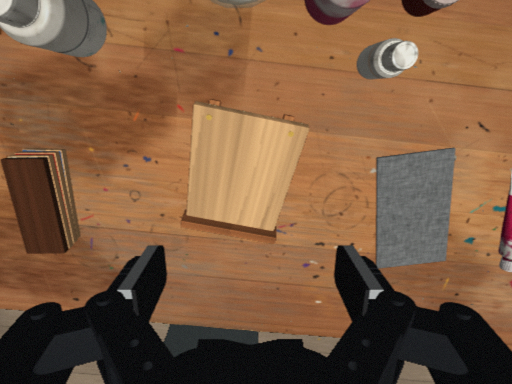

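This view shows everything: brown top face corners near (3,158), (48,155), (68,250), (26,253), board corners near (194,104), (309,125), (276,233), (186,215), and the mat near (377,155), (455,148), (447,262), (377,267).

```bash
cat > m.py <<'E'
from h import *
import pickle
def quad(c): # four corners from the convex hull
    h=cv2.convexHull(c);e=2
    while True:
        q=cv2.approxPolyDP(h,e,True)
        if len(q)<=4:return q.reshape(-1,2)
        e+=.3
E
python3 - <<'E'
from m import *
s=pickle.load(open('w2.pkl','rb'));C=cam('wrist',s);im=cv2.imread('pics/w2.png');h=cv2.cvtColor(im,cv2.COLOR_BGR2HSV)
for p in[(30,200),(60,200),(240,160),(160,160),(240,228),(415,210)]:print(p,h[p[1],p[0]])
def box(m,x0,y0,x1,y1):
    o=np.zeros_like(m);o[y0:y1,x0:x1]=m[y0:y1,x0:x1];return o
b=box((h[...,2]>165)&(h[...,1]<125),175,90,320,240);cb=big(b);q=quad(cb);print('board',q.tolist())
o,d=ray(C,q)
zz=[97.5 if p[1]<170 else 28.2 for p in q]
P=np.array([onz(C,p,z)[0] for p,z in zip(q,zz)]);print(P.round(1))
t=P[[z>50 for z in zz]].mean(0);l=P[[z<50 for z in zz]].mean(0);print('top mid',t,'foot mid',l,'len',np.linalg.norm(t-l),'yaw',np.arctan2(*(t-l)[1::-1]))
m=big(box(h[...,1]<70,365,135,465,280));print('mat',rect(m,C,5))
k=big(box(h[...,2]<75,0,145,80,260));q=quad(k);print('brown',q.tolist(),onz(C,q,48).round(1).tolist(),rect(k,C,48))
cv2.drawContours(im,[cb,m,k],-1,(0,255,0),1)
cv2.imwrite('pics/c2.png',cv2.resize(im[90:280],None,fx=1.56,fy=1.56,interpolation=0))
E
```

```text
(30, 200) [ 10 164  76]
(60, 200) [ 15 121  95]
(240, 160) [ 16 116 202]
(160, 160) [ 12 147 187]
(240, 228) [ 12 167  93]
(415, 210) [ 75   5 110]
board [[194, 105], [307, 128], [273, 229], [187, 214]]
[[ 691.4   30.    97.5]
 [ 679.6 -104.7   97.5]
 [ 512.1  -91.5   28.2]
 [ 523.1   45.1   28.2]]
top mid [685.47929472 -37.36251227  97.5       ] foot mid [517.63076812 -23.17387926  28.2       ] len 182.14536828023353 yaw -0.08433187622138079
mat (array([ 556.11206, -315.99286], dtype=float32), [np.float32(127.29444), np.float32(198.97174)], np.float32(0.23890354))
brown [[30, 158], [47, 160], [65, 251], [43, 206]] [[592.8, 263.0, 48.0], [592.5, 239.7, 48.0], [449.3, 227.0, 48.0], [521.7, 252.8, 48.0]] (array([521.46497, 242.04475], dtype=float32), [np.float32(24.167963), np.float32(147.05197)], np.float32(0.13790675))
```

View pics/c2.png

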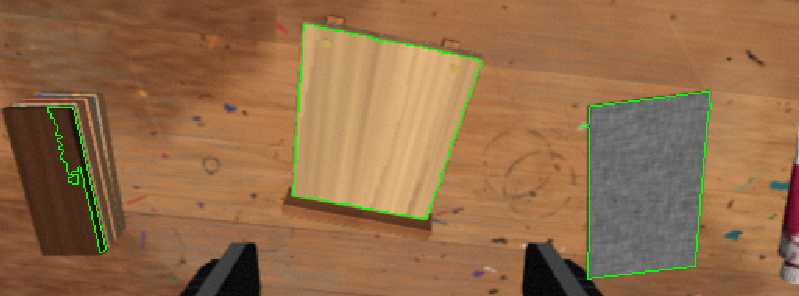

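The outlines fit the board and mat, giving an easel centre of about (594,-30,60) at yaw -0.084 and a mat centre of about (555,-318) at yaw 0.238. Next is a closer look over the stack.

```bash
python3 nudge.py '[[0,-45,5,0,0,0,85],[0,-45,10,0,0,0,85],[-10,-45,10,0,0,0,85],[-20,-45,10,0,0,0,85],[-20,-45,10,0,0,0,85],[-20,-45,10,0,0,0,85],[-20,-25,15,0,0,0,85],[0,0,0,0,0,0,85],[0,0,0,0,0,0,85],[0,0,0,0,0,0,85]]'
python3 - <<'E'
from m import *
s=ctrl.read_state();im=vision.get_image('wrist');pickle.dump(s,open('w3.pkl','wb'));cv2.imwrite('pics/w3.png',im)
C=cam('wrist',s);h=cv2.cvtColor(im,cv2.COLOR_BGR2HSV)
p=onz(C,[[0,0]],0)
c=proj(C,[514,262,48])[0].astype(int);print('c',c,h[c[1],c[0]])
x,y=c;m=np.zeros(h.shape[:2],bool);m[max(y-110,0):y+110,max(x-70,0):x+70]=True
m&=h[...,2]<105
m=cv2.morphologyEx(m.astype(np.uint8),cv2.MORPH_CLOSE,np.ones((3,3)))
k=big(m);q=quad(k);print(q.tolist(),onz(C,q,48).round(1).tolist(),rect(k,C,48))
cv2.drawContours(im,[k],-1,(0,255,0),1);cv2.imwrite('pics/c3.png',cv2.resize(im,None,fx=1.5,fy=1.5,interpolation=0))
E
```

```text
clock: 3.6
eef_pos: [512.1, 241.1, 242.1]
tool_rot: [3.141, -0.001, 0.107]
force: [0.1, 0.3, 0.5]
width: 84.8
gripper_force: 0.0
c [231 163] [ 12 157  99]
[[251, 93], [253, 218], [207, 219], [199, 94]] [[593.6, 248.2, 48.0], [447.7, 229.8, 48.0], [440.2, 286.3, 48.0], [586.5, 304.3, 48.0]] (array([516.70264, 267.2959 ], dtype=float32), [np.float32(58.792294), np.float32(148.60457)], np.float32(0.12108137))
```

View pics/c3.png

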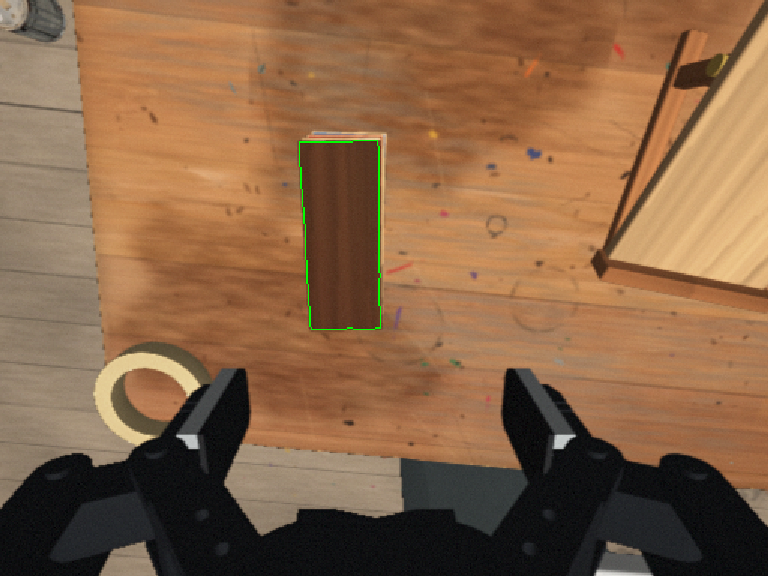

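The outline matches the cover's top face, with corners at (251,93), (253,218), (207,219) and (199,94) in the original pixels. Centre is about (516.5,266.5), yaw 0.122.

```bash
python3 -c "
from h import *
plan([516.5,266.5,35],down(0.122))"
```

```text
turn [ 0.0006 -0.0016 -0.0155] rows 1.0 shift [  7.2 -24.7 207.1] len 208.7 at [512.4 241.1 242.1]
```

```bash
python3 nudge.py '[[7,-25,20,0,0,-0.0155,85],[0,0,40,0,0,0,85],[0,0,40,0,0,0,85],[0,0,30,0,0,0,85],[0,0,20,0,0,0,85],[0,0,15,0,0,0,85],[0,0,10,0,0,0,85],[0,0,0,0,0,0,85],[0,0,0,0,0,0,85],[0,0,0,0,0,0,85]]'; python3 -c "
from h import *
plan([516.5,266.5,35],down(0.122))"
```

```text
clock: 4.65
eef_pos: [516.3, 268.8, 67.5]
tool_rot: [-3.141, -0.002, 0.125]
force: [-0.1, 0.4, -0.6]
width: 85.0
gripper_force: 0.0
turn [-0.0007 -0.0019  0.0027] rows 1.0 shift [-0.   2.3 32.5] len 32.6 at [516.3 268.8  67.5]
```

```bash
python3 nudge.py '[[0,2,10,0,0,0,85],[0,0,10,0,0,0,85],[0,0,7,0,0,0,85],[0,0,5,0,0,0,85],[0,0,0,0,0,0,85],[0,0,0,0,0,0,85]]'; python3 nudge.py '[[0,0,0,0,0,0,70],[0,0,0,0,0,0,65],[0,0,0,0,0,0,50],[0,0,0,0,0,0,50],[0,0,0,0,0,0,50],[0,0,0,0,0,0,50],[0,0,0,0,0,0,50],[0,0,0,0,0,0,50]]'
python3 - <<'E'
from m import *
cv2.imwrite('pics/s4.png',vision.get_image('scene')[180:340,100:300])
E
```

```text
clock: 5.25
eef_pos: [515.5, 266.7, 34.3]
tool_rot: [3.141, 0.0, 0.125]
force: [0.8, -0.0, -0.9]
width: 84.7
gripper_force: 0.0
clock: 6.05
eef_pos: [515.9, 266.9, 35.3]
tool_rot: [-3.141, -0.001, 0.125]
force: [-0.5, -0.2, 5.1]
width: 57.8
gripper_force: 64.5
```

```bash
python3 nudge.py '[[0,0,-2,0,0,0,50],[0,0,-4,0,0,0,50],[0,0,-10,0,0,0,50],[0,0,-20,0,0,0,50],[0,0,-20,0,0,0,50],[0,0,-20,0,0,0,50],[0,0,0,0,0,0,50],[0,0,0,0,0,0,50]]'
python3 - <<'E'
from m import *
s=ctrl.read_state();a=vision.get_image('scene')[130:330,80:300];b=vision.get_image('wrist');cv2.imwrite('pics/w5.png',b)
a=cv2.resize(a,(423,384));cv2.imwrite('pics/c5.png',cv2.resize(np.hstack([a,b[:, 100:420]]),None,fx=1,fy=1))
E
```

```text
clock: 6.9
eef_pos: [515.7, 266.8, 110.9]
tool_rot: [-3.141, -0.001, 0.125]
force: [0.0, -0.4, -1.6]
width: 57.5
gripper_force: 64.4
```

View pics/c5.png

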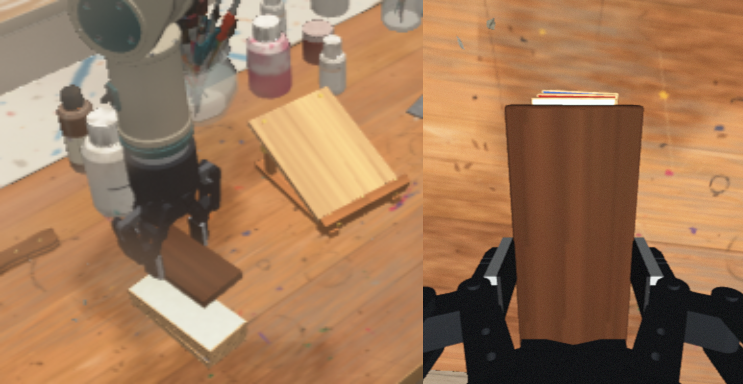

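The cover alone is held, level. The white panel stays on the stack with its white face up, visible at (190,305) on the left.

```bash
python3 nudge.py '[[0,0,-40,0,0,-0.06,50],[0,0,-40,0,0,-0.053,50],[0,0,0,0,0,0,50]]'; python3 -c "
from h import *
plan([555,-318,100],down(0.238))"
```

```text
clock: 7.3
eef_pos: [518.4, 268.2, 194.4]
tool_rot: [-3.139, -0.008, 0.239]
force: [1.4, 0.2, -0.7]
width: 58.2
gripper_force: 65.3
turn [-0.0024 -0.0081  0.001 ] rows 1.0 shift [-102.7  578.3   94.4] len 594.9 at [518.4 268.2 194.4]
```

```bash
python3 nudge.py '[[-3,20,0,0,0,0,50],[-7,40,0,0,0,0,50],[-9,48,0,0,0,0,50],[-9,48,0,0,0,0,50],[-9,48,0,0,0,0,50],[-9,48,0,0,0,0,50],[-9,48,0,0,0,0,50],[-9,48,0,0,0,0,50],[-9,48,0,0,0,0,50],[-9,48,0,0,0,0,50],[-9,48,0,0,0,0,50],[-7,40,0,0,0,0,50]]'; python3 nudge.py '[[-5,34,20,0,0,0,50],[-2,12,40,0,0,0,50],[0,0,35,0,0,0,50],[0,0,0,0,0,0,50],[0,0,0,0,0,0,50],[0,0,0,0,0,0,50]]'; python3 -c "
from h import *
plan([555,-318,4],down(0.238))"
```

```text
clock: 8.5
eef_pos: [544.4, -276.4, 188.6]
tool_rot: [-3.141, 0.003, 0.236]
force: [0.3, 0.3, -1.1]
width: 58.1
gripper_force: 65.2
clock: 9.1
eef_pos: [551.3, -319.6, 96.9]
tool_rot: [3.14, -0.002, 0.239]
force: [0.1, -0.4, -0.3]
width: 58.1
gripper_force: 65.2
turn [ 0.0014 -0.0021  0.0011] rows 1.0 shift [ 4.  -0.7 92.9] len 93.0 at [ 551.3 -319.6   96.9]
```

```bash
python3 nudge.py '[[4,-1,30,0,0,0,50],[0,0,25,0,0,0,50],[0,0,15,0,0,0,50],[0,0,10,0,0,0,50],[0,0,5,0,0,0,50],[0,0,0,0,0,0,50],[0,0,0,0,0,0,50]]';python3 nudge.py '[[0,0,1,0,0,0,50],[0,0,1,0,0,0,50],[0,0,1,0,0,0,50],[0,0,0,0,0,0,50],[0,0,0,0,0,0,50]]'
```

```text
clock: 9.8
eef_pos: [554.3, -318.2, 11.4]
tool_rot: [3.14, -0.001, 0.238]
force: [-0.2, 0.2, -0.6]
width: 58.1
gripper_force: 65.2
clock: 10.3
eef_pos: [553.6, -317.8, 7.5]
tool_rot: [-3.142, -0.0, 0.238]
force: [-0.8, -0.9, -1.6]
width: 57.9
gripper_force: 65.2
```

```bash
python3 nudge.py '[[0,0,1,0,0,0,50],[0,0,0.5,0,0,0,50],[0,0,0.5,0,0,0,50],[0,0,0,0,0,0,50],[0,0,0,0,0,0,50]]';python3 nudge.py '[[0,0,0.5,0,0,0,50],[0,0,0.5,0,0,0,50],[0,0,0,0,0,0,50],[0,0,0,0,0,0,50]]'
```

```text
clock: 10.8
eef_pos: [553.6, -317.8, 5.4]
tool_rot: [-3.142, 0.0, 0.238]
force: [0.0, -0.0, -1.1]
width: 57.6
gripper_force: 65.2
clock: 11.2
eef_pos: [553.6, -317.8, 4.5]
tool_rot: [-3.142, -0.0, 0.238]
force: [-0.1, -1.9, -1.2]
width: 58.1
gripper_force: 65.2
```

```bash
python3 nudge.py '[[0,0,0.5,0,0,0,50],[0,0,0.5,0,0,0,50],[0,0,0,0,0,0,50],[0,0,0,0,0,0,50]]';python3 nudge.py '[[0,0,0.5,0,0,0,50],[0,0,0,0,0,0,50],[0,0,0,0,0,0,50]]'
```

```text
clock: 11.6
eef_pos: [553.6, -317.8, 4.4]
tool_rot: [3.142, -0.0, 0.238]
force: [-1.1, 0.7, 5.7]
width: 57.7
gripper_force: 66.0
clock: 11.9
eef_pos: [553.6, -317.8, 4.3]
tool_rot: [3.141, -0.0, 0.238]
force: [-2.1, 1.9, 9.7]
width: 58.1
gripper_force: 66.3
```

Contact is made, so I release and lift.

```bash
python3 nudge.py '[[0,0,0,0,0,0,62],[0,0,0,0,0,0,66],[0,0,0,0,0,0,75],[0,0,0,0,0,0,85],[0,0,0,0,0,0,85],[0,0,0,0,0,0,85]]'; python3 nudge.py '[[0,0,-10,0,0,0,85],[0,0,-30,0,0,0,85],[0,0,-40,0,0,0,85],[0,0,-40,0,0,0.058,85],[0,0,-40,0,0,0.058,85],[-10,-15,-40,0,0,0,85]]'
python3 - <<'E'
from m import *
im=vision.get_image('top');C=cam('top');h=cv2.cvtColor(im,cv2.COLOR_BGR2HSV)
s=ctrl.read_state();wi=vision.get_image('wrist');W=cam('wrist',s);hw=cv2.cvtColor(wi,cv2.COLOR_BGR2HSV)
for hh,CC in((h,C),(hw,W)):
    u,v=np.meshgrid(range(512),range(384));P=onz(CC,np.c_[u.ravel(),v.ravel()],5).reshape(384,512,3)
    near=np.hypot(P[...,0]-555,P[...,1]+318)<115
    try:print(rect(big(near&(hh[...,1]>110)&(hh[...,2]<100)),CC,17))
    except Exception as e:print(e)
plan([516.5,266.5,200],down(.122))
cv2.imwrite('pics/w6.png',wi)
E
```

```text
clock: 12.5
eef_pos: [553.6, -317.8, 2.9]
tool_rot: [-3.142, 0.0, 0.238]
force: [-0.8, 0.7, 0.6]
width: 85.2
gripper_force: 0.0
clock: 13.1
eef_pos: [542.7, -305.8, 205.6]
tool_rot: [3.139, -0.002, 0.119]
force: [0.2, -0.1, 0.1]
width: 85.1
gripper_force: 0.0
(array([ 588.92114, -309.86993], dtype=float32), [np.float32(56.069954), np.float32(72.779434)], np.float32(0.23401773))
(array([ 555.0994 , -318.04874], dtype=float32), [np.float32(58.26992), np.float32(148.16264)], np.float32(0.23494935))
turn [ 0.0051 -0.0088  0.0012] rows 1.0 shift [  41.9 -569.9    9.8] len 571.5 at [ 544.3 -304.2  209.8]
```

View pics/w6.png

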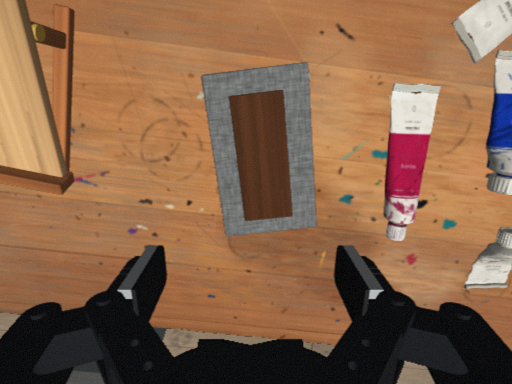

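The cover lies centred on the mat, with corners near (230,96), (282,91), (292,215) and (246,219). I now go back to the stack and measure the white panel.

```bash
python3 nudge.py '[[3,-40,0,0,0,0,85],[3,-48,0,0,0,0,85],[3,-48,0,0,0,0,85],[3,-48,0,0,0,0,85],[3,-48,0,0,0,0,85],[3,-48,0,0,0,0,85],[3,-48,0,0,0,0,85],[3,-48,0,0,0,0,85],[3,-48,0,0,0,0,85],[3,-48,0,0,0,0,85],[3,-48,0,0,0,0,85],[3,-40,0,0,0,0,85]]'; python3 nudge.py '[[5,-10,0,0,0,0,85],[0,0,0,0,0,0,85],[0,0,0,0,0,0,85],[0,0,0,0,0,0,85]]'
python3 - <<'E'
from m import *
s=ctrl.read_state();im=vision.get_image('wrist');C=cam('wrist',s);h=cv2.cvtColor(im,cv2.COLOR_BGR2HSV)
c=proj(C,[516,265,36])[0].astype(int);print(c,h[c[1],c[0]])
u,v=np.meshgrid(range(512),range(384));P=onz(C,np.c_[u.ravel(),v.ravel()],36).reshape(384,512,3)
m=(np.hypot(P[...,0]-516,P[...,1]-265)<110)&(h[...,1]<60)&(h[...,2]>120)
k=big(m);r=rect(k,C,36);print(r)
plan([*r[0],23],down(r[2]))
cv2.drawContours(im,[k],-1,(0,255,0),1);cv2.imwrite('pics/w7.png',im)
E
```

```text
clock: 14.4
eef_pos: [508.4, 259.2, 203.2]
tool_rot: [-3.141, -0.0, 0.124]
force: [0.3, -0.3, -0.1]
width: 85.4
gripper_force: 0.0
clock: 14.8
eef_pos: [513.4, 263.9, 203.0]
tool_rot: [3.14, 0.0, 0.119]
force: [0.6, -0.4, 0.3]
width: 85.2
gripper_force: 0.0
[248 169] [ 75   7 229]
(array([518.5231, 266.5604], dtype=float32), [np.float32(57.9004), np.float32(146.36008)], np.float32(0.12265782))
turn [ 0.0012  0.0002 -0.0036] rows 1.0 shift [  5.3  -1.8 180.1] len 180.1 at [513.4 264.2 203.1]
```

```bash
python3 nudge.py '[[5,-2,30,0,0,0,85],[0,0,40,0,0,0,85],[0,0,40,0,0,0,85],[0,0,25,0,0,0,85],[0,0,15,0,0,0,85],[0,0,8,0,0,0,85],[0,0,5,0,0,0,85],[0,0,0,0,0,0,85],[0,0,0,0,0,0,85],[0,0,0,0,0,0,85]]'
```

```text
clock: 15.85
eef_pos: [518.4, 269.6, 41.0]
tool_rot: [-3.141, -0.002, 0.122]
force: [0.1, -0.1, 0.2]
width: 85.0
gripper_force: 0.0
```

```bash
python3 nudge.py '[[0,3,8,0,0,0,85],[0,0,6,0,0,0,85],[0,0,3,0,0,0,85],[0,0,0,0,0,0,85],[0,0,0,0,0,0,85]]'
```

```text
clock: 16.35
eef_pos: [518.1, 266.3, 22.8]
tool_rot: [3.142, 0.0, 0.122]
force: [0.8, 0.4, -0.2]
width: 84.6
gripper_force: 0.0
```

```bash
python3 nudge.py '[[0,0,-0.7,0,0,0,70],[0,0,0,0,0,0,65],[0,0,0,0,0,0,50],[0,0,0,0,0,0,50],[0,0,0,0,0,0,50],[0,0,0,0,0,0,50],[0,0,0,0,0,0,50],[0,0,0,0,0,0,50]]';  python3 nudge.py '[[0,0,-2,0,0,0,50],[0,0,-4,0,0,0,50],[0,0,-10,0,0,0,50],[0,0,-20,0,0,0,50],[0,0,-20,0,0,0,50],[0,0,-20,0,0,0,50],[0,0,-40,0,0,0,50],[0,0,-40,0,0,0,50],[0,0,0,0,0,0,50],[0,0,0,0,0,0,50],[0,0,0,0,0,0,50]]'
python3 - <<'E'
from m import *
s=ctrl.read_state();a=vision.get_image('scene')[90:330,80:300];b=vision.get_image('wrist');cv2.imwrite('pics/w8.png',b)
a=cv2.resize(a,(352,384));cv2.imwrite('pics/c8.png',np.hstack([a,b[:, 80:440]]))
a=np.radians(22);y=-.084
x=np.array([np.cos(a)*np.cos(y),np.cos(a)*np.sin(y),np.sin(a)]);yy=np.array([-np.sin(y),np.cos(y),0]);n=np.cross(x,yy)
R=np.c_[x,-yy,-n]
print(R.round(3));plan(np.array([593,-30,60])-10*x+40*n+8*x,R)
E
```

```text
clock: 17.15
eef_pos: [518.4, 266.4, 24.5]
tool_rot: [-3.141, -0.001, 0.122]
force: [-0.8, -0.1, 5.2]
width: 58.0
gripper_force: 64.1
clock: 18.25
eef_pos: [517.2, 265.7, 178.9]
tool_rot: [3.141, 0.002, 0.122]
force: [0.7, 0.3, -1.5]
width: 57.9
gripper_force: 64.5
[[ 0.924 -0.084  0.373]
 [-0.078 -0.996 -0.031]
 [ 0.375 -0.    -0.927]]
turn [-0.0382  0.3852  0.204 ] rows 4.0 shift [ 46.8 288.3 107.3] len 311.1 at [517.1 265.7 178.3]
```

View pics/c8.png

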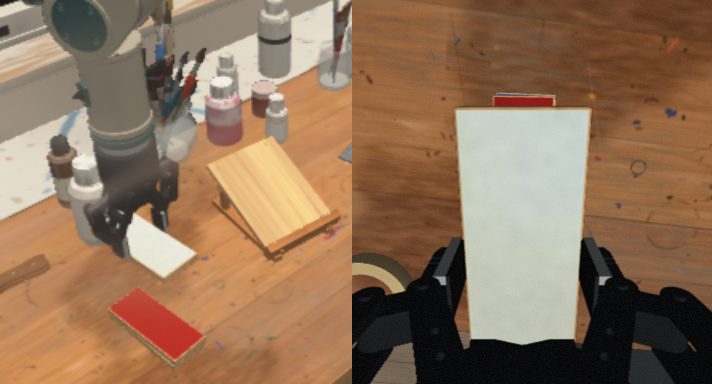

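The white panel alone is held, and the red one stays on the stack. Next I measure where it sits in the hand and turn the tool to the slope.

```bash
python3 nudge.py '[[0,0,-10,-0.0096,0.0963,0.051,50],[0,0,0,-0.0096,0.0963,0.051,50],[0,0,0,-0.0096,0.0963,0.051,50],[0,0,0,-0.0096,0.0963,0.051,50],[0,0,0,0,0,0,50],[0,0,0,0,0,0,50]]'
cat >> m.py <<'E'
_a=np.radians(22);_y=-.084
bx=np.array([np.cos(_a)*np.cos(_y),np.cos(_a)*np.sin(_y),np.sin(_a)]);by=np.array([-np.sin(_y),np.cos(_y),0]);bn=np.cross(bx,by)
BR=np.c_[bx,-by,-bn];BC=np.array([593.5,-30,60])
E
python3 - <<'E'
from m import *
s0={'eef_pos':np.zeros(3),'tool_rot':np.zeros(3)};C=cam('wrist',s0)
im=cv2.imread('pics/w8.png');h=cv2.cvtColor(im,cv2.COLOR_BGR2HSV)
m=(h[...,1]<70)&(h[...,2]>130);m[:,:150]=0;m[:,360:]=0;m[330:]=0
k=big(m);q=quad(k);print(q.tolist(),onz(C,q,-11.7).round(1).tolist())
plan(BC-10*bx+90*bn+10*bx,BR)
E
```

```text
clock: 18.95
eef_pos: [517.3, 267.2, 188.9]
tool_rot: [3.141, -0.384, -0.08]
force: [1.5, -0.5, -0.7]
width: 58.0
gripper_force: 64.5
[[316, 110], [301, 329], [199, 329], [184, 110]] [[73.7, 28.7, -11.7], [-42.9, 28.5, -11.7], [-43.0, -27.7, -11.7], [73.6, -28.0, -11.7]]
turn [-0.0008 -0.      0.0038] rows 1.0 shift [ 45.3 289.8  67.3] len 300.9 at [517.3 267.2 188.9]
```

```bash
python3 nudge.py '[[4,25,0,0,0,0,50],[8,45,0,0,0,0,50],[8,45,0,0,0,0,50],[8,45,0,0,0,0,50],[7,45,0,0,0,0,50],[6,45,10,0,0,0,50],[4,30,20,0,0,0,50],[0,10,30,0,0,0,50],[0,0,7,0,0,0,50],[0,0,0,0,0,0,50],[0,0,0,0,0,0,50],[0,0,0,0,0,0,50]]'
python3 - <<'E'
from m import *
s=ctrl.read_state();a=vision.get_image('scene')[120:300,150:350];b=vision.get_image('wrist')
cv2.imwrite('pics/c9.png',np.hstack([cv2.resize(a,(427,384)),b[:,60:420]]))
plan(BC-10*bx+10*bx+20*bn,BR)
E
```

```text
clock: 20.15
eef_pos: [560.7, 6.1, 152.5]
tool_rot: [3.14, -0.369, -0.082]
force: [-0.3, 0.1, -1.6]
width: 57.7
gripper_force: 64.7
turn [0.0014 0.0149 0.0028] rows 1.0 shift [-1.4 33.3 79.1] len 85.8 at [560.5   6.1 152.4]
```

View pics/c9.png

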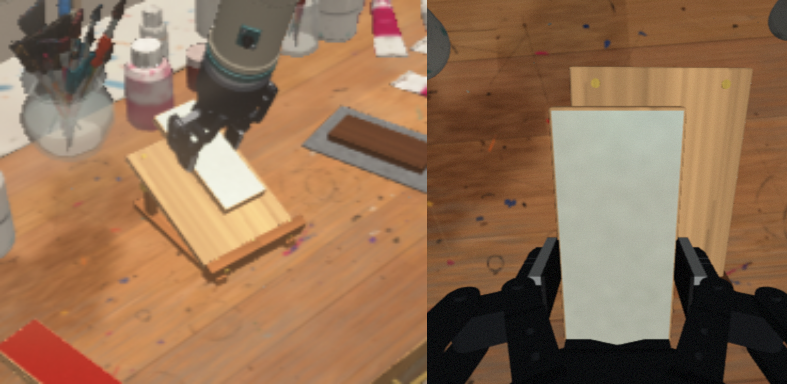

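The white panel is over the easel but still to the left, with the board's top corners at wrist pixels near (204,67) and (384,69). That makes 11 pictures viewed, one over the limit, so from here on I'll use numbers only.

```bash
python3 nudge.py '[[0,20,0,0.0014,0.0149,0.0028,50],[-1,13,0,0,0,0,50],[0,0,20,0,0,0,50],[0,0,10,0,0,0,50],[0,0,0,0,0,0,50],[0,0,0,0,0,0,50],[0,0,0,0,0,0,50]]'
cat > e.py <<'E'
from m import *
s=ctrl.read_state();im=vision.get_image('wrist');C=cam('wrist',s);h=cv2.cvtColor(im,cv2.COLOR_BGR2HSV)
# board top edge & sides: pale wood mask above the panel
tl,tr=proj(C,[BC+100*bx+70*by,BC+100*bx-70*by]);print('pred',tl.round(),tr.round())
m=(h[...,2]>150)&(h[...,1]<135)&(h[...,1]>70);x0,x1=int(tl[0])-25,int(tr[0])+25
w=np.zeros_like(m);y0=max(int(min(tl[1],tr[1]))-25,0);w[y0:240,max(x0,0):x1]=1;m&=w
m=cv2.morphologyEx(m.astype(np.uint8),cv2.MORPH_OPEN,np.ones((5,5))).astype(bool)
def line(ax,rng,first):
    p=[]
    for i in rng:
        j=np.flatnonzero(m[:,i] if ax else m[i])
        if len(j):p.append((i,j[0]) if ax else (j[0] if first else j[-1],i))
    p=np.array(p,float);v=0 if not ax else 1
    for _ in range(4):
        a,b=(p[:,1],p[:,0]) if not ax else (p[:,0],p[:,1])
        f=np.polyfit(a,b,1);r=abs(np.polyval(f,a)-b);p=p[r<max(1,1.5*r.std()+.5)]
    print(len(p),'res',r.std().round(2));return np.c_[p[[0,-1]]] if False else (np.array([[a.min(),np.polyval(f,a.min())],[a.max(),np.polyval(f,a.max())]])[:, ::1 if ax else -1])
def loc(uv): # onto board plane -> board coords
    o,d=ray(C,uv);t=((BC-o)@bn)/(d@bn);P=o+d*t[:,None]-BC;return np.c_[P@bx,P@by].round(1)
print('top',loc(line(1,range(int(tl[0])+10,int(tr[0])-10,2),1)).tolist(),'(want x=100)')
print('left',loc(line(0,range(int(tl[1])+8,200,2),1)).tolist(),'(want y=70)')
print('right',loc(line(0,range(int(tr[1])+8,200,2),0)).tolist(),'(want y=-70)')
plan(BC-10*bx+10*bx+20*bn,BR)
E
python3 e.py
```

```text
clock: 20.95
eef_pos: [573.6, -30.1, 134.3]
tool_rot: [-3.142, -0.363, -0.082]
force: [-0.6, -0.0, -1.7]
width: 58.0
gripper_force: 64.7
pred [146.  76.] [349.  76.]
90 res 0.15
top [[99.7, 63.6], [99.1, -61.7]] (want x=100)
59 res 0.15
left [[95.3, 68.3], [9.3, 68.7]] (want y=70)
58 res 0.15
right [[95.0, -68.6], [10.5, -68.2]] (want y=-70)
turn [-0.0006  0.0213  0.0018] rows 1.0 shift [-9.5 -2.  56.4] len 57.2 at [573.6 -30.3 134.4]
```

```bash
python3 -c "
from m import *
print(ctrl.read_state()['qpos'].round(3))"
```

```text
[ 0.223  0.574 -0.343  2.163  1.302  0.233 -2.941]
```

```bash
python3 -c "
from m import *
np.set_printoptions(suppress=True)
for n in('w1','w2','w3'):
    s=pickle.load(open(n+'.pkl','rb'));print(s['qpos'].round(3),s['eef_pos'].round(1),s['tool_rot'].round(3))
s=ctrl.read_state();print(s['clock'],s['qpos'].round(4),s['eef_pos'].round(1),s['tool_rot'].round(3),s['force'])
"
```

```text
[ 0.026  0.382  0.064  1.883 -0.03   0.878 -1.358] [498.7 -64.7 261.1] [3.141 0.001 0.108]
[-0.018  0.534  0.064  1.463 -0.035  1.148 -1.411] [630.8 -41.4 310.7] [3.141 0.003 0.107]
[-0.512  0.494  0.033  1.745 -0.018  0.902 -1.936] [512.1 241.1 242.1] [ 3.141 -0.001  0.107]
21.0 [ 0.2225  0.574  -0.3426  2.1635  1.3022  0.2334 -2.941 ] [573.6 -30.3 134.4] [ 3.142 -0.363 -0.082] [-0.16731001 -1.05518053 -0.7929376 ]
```

```bash
cat > k.py <<'E'
from m import *
from scipy.optimize import least_squares
def fk(q,p):
    L0,L1,L2,D,a,b,sg3,sg5,c=p
    z=lambda t:Ro.from_euler('z',t);y=lambda t:Ro.from_euler('y',t)
    R=z(-q[0])*y(q[1]);P=np.array([0,0,L0])+R.apply([a,0,L1])
    R=R*z(sg3*q[2])*y(q[3]);P=P+R.apply([b,0,L2])
    R=R*z(sg5*q[4])*y(q[5]);P=P+R.apply([c,0,0])
    R=R*z(-q[6]-np.pi/2);P=P+R.apply([0,0,D]);return P,R
# tool x/y handedness: allow fixed turn about z
E
python3 - <<'E'
from k import *
D=[([1.041,.628,.038,1.517,-.027,.996,-.02],[290.806,-581.335,231.313],[-3.1397,0,.4638])]
for n in('w1','w2','w3'):
    s=pickle.load(open(n+'.pkl','rb'));D.append((s['qpos'],s['eef_pos'],s['tool_rot']))
s=ctrl.read_state();D.append((s['qpos'],s['eef_pos'],s['tool_rot']))
import itertools
for s3,s5 in itertools.product((-1,1),(-1,1)):
    def res(v):
        p=[*v,0][:6]+[s3,s5,v[6]];o=[]
        for q,P,r in D:
            X,R=fk(q,p);o+=list((X-P)/1.)
            o+=list(300*(R.inv()*Ro.from_euler('xyz',r)*Ro.from_euler('z',v[7])).as_rotvec())
        return o
    for t in(0,np.pi):
        f=least_squares(res,[300,350,350,200,0,0,0,t],loss='soft_l1',f_scale=5,x_scale=[100]*4+[30]*2+[30,1]);print(s3,s5,f.cost.round(1),f.x.round(2),np.abs(f.fun).max().round(1))
E
```

```text
-1 -1 564.1 [359.45 561.83 405.82 338.67  18.56  17.08  27.76   3.14] 29.1
-1 -1 564.1 [359.45 561.83 405.82 338.67  18.56  17.08  27.76   3.14] 29.1
-1 1 5511.3 [ 107.82  593.11  200.83  441.25 -197.12 -110.48 -240.51    3.12] 766.7
-1 1 5511.3 [ 107.82  593.11  200.83  441.25 -197.12 -110.48 -240.51    3.12] 766.7
1 -1 3051.5 [-1138.32   909.25    96.18  -722.21   269.19  -130.34   248.73     3.08] 164.4
1 -1 3051.5 [-1138.32   909.25    96.18  -722.21   269.19  -130.34   248.73     3.08] 164.4
1 1 6451.1 [-476.48  802.6   255.51 -276.7   165.53   -7.06  155.48    3.05] 928.0
1 1 6451.1 [-476.48  802.6   255.51 -276.7   165.53   -7.06  155.48    3.05] 928.0
```

```bash
cat > k.py <<'E'
from m import *
from scipy.optimize import least_squares
z=lambda t:Ro.from_euler('z',t);y=lambda t:Ro.from_euler('y',t)
def fk(q,p):
    L0,L1,L2,D,a,b,c,e,f,g,h=p
    R=z(-q[0])*y(q[1]);P=np.array([0,0,L0])+R.apply([a,e,L1])
    R=R*z(-q[2])*y(q[3]);P=P+R.apply([b,f,L2])
    R=R*z(-q[4])*y(q[5]);P=P+R.apply([c,g,0])
    R=R*z(-q[6]-np.pi/2+h);return P+R.apply([0,0,D]),R
D=[([1.041,.628,.038,1.517,-.027,.996,-.02],[290.806,-581.335,231.313],[-3.1397,0,.4638])]
for n in('w1','w2','w3','w4','w5'):
    try:s=pickle.load(open(n+'.pkl','rb'))
    except Exception:continue
    D.append((s['qpos'],s['eef_pos'],s['tool_rot']))
def res(v):
    o=[]
    for q,P,r in D:
        X,R=fk(q,v);o+=list(X-P)+list(300*(R.inv()*Ro.from_euler('xyz',r)).as_rotvec())
    return np.array(o+list(.02*(v[:4]-np.array([365,395,385,330])))+list(.05*v[4:10]))
best=least_squares(res,[365,395,385,330,20,-20,100,0,0,0,np.pi],x_scale=[100]*4+[30]*6+[1])
LO=np.array([-3.06,-.37,-1.25,.18,-1.1,.23,-2.94]);HI=np.array([3.06,2.12,1.32,2.47,4.24,1.98,2.94])
def ik(P,Rm,q0,m=.06,w=1e-2):
    Rt=Ro.from_matrix(Rm)
    def r(q):
        X,R=fk(q,best.x);return np.r_[X-P,300*(R.inv()*Rt).as_rotvec(),w*(q-q0)]
    f=least_squares(r,np.clip(q0,LO+m+.001,HI-m-.001),bounds=(LO+m,HI-m));return f.x,np.abs(f.fun[:6]).max()
E
python3 - <<'E'
import pickle
from cell import ctrl, vision, order
pickle.dump(ctrl.read_state(),open('w4.pkl','wb'))
from k import *
np.set_printoptions(suppress=True)
print(best.x.round(2),np.abs(best.fun[:6*len(D)]).max().round(2))
rng=np.random.default_rng(0)
for n,R in(('as is',BR),('half turn',np.c_[-BR[:,0],-BR[:,1],BR[:,2]])):
  for hgt in(0,60):
    P=BC-10*bx+hgt*bn;S=[]
    for i in range(25):
        q,e=ik(P,R,LO+(HI-LO)*rng.random(7))
        if e<1:S.append(q)
    S=np.array(S);print(n,hgt,len(S))
    if len(S):
        S=S[np.argsort(np.linalg.norm(S-D[-1][0],axis=1))];print(S[:4].round(2))
E
```

```text
[338.26 554.97 384.25 344.36   3.47   1.5    1.91  -9.7  -15.95  -2.52
   3.14] 0.89
as is 0 9
[[-0.28  0.77  0.4   2.19  4.07  0.29  0.5 ]
 [-0.35  0.8   0.51  2.19  4.18  0.36  0.37]
 [-0.35  0.8   0.51  2.19  4.18  0.36  0.37]
 [-0.35  0.8   0.51  2.19  4.18  0.36  0.37]]
as is 60 11
[[ 0.27  0.62 -0.42  2.23  1.78  0.29  2.86]
 [ 0.27  0.62 -0.42  2.23  1.78  0.29  2.86]
 [ 0.27  0.62 -0.42  2.23  1.78  0.29  2.86]
 [ 0.27  0.62 -0.42  2.23  1.78  0.29  2.86]]
half turn 0 14
[[ 0.2   0.74 -0.31  2.19  2.16  0.29 -0.64]
 [ 0.2   0.74 -0.31  2.19  2.16  0.29 -0.64]
 [ 0.24  0.75 -0.38  2.19  2.09  0.33 -0.56]
 [ 0.35  0.79 -0.55  2.19  1.95  0.44 -0.39]]
half turn 60 14
[[ 0.27  0.62 -0.42  2.23  1.78  0.29 -0.28]
 [ 0.27  0.62 -0.42  2.23  1.78  0.29 -0.28]
 [ 0.27  0.62 -0.42  2.23  1.78  0.29 -0.28]
 [ 0.28  0.63 -0.44  2.23  1.77  0.3  -0.27]]
```

The fitted kinematics show joint 7 at its limit. Turning the panel end for end (it is symmetric) frees the wrist on the same elbow branch, so I'll do that.

```bash
python3 nudge.py '[[0,0,-10,0,0,-0.1,50],[0,0,-10,0,0,-0.14,50],[0,0,0,0,0,-0.14,50],[0,0,0,0,0,-0.14,50],[0,0,0,0,0,-0.14,50],[0,0,0,0,0,-0.14,50],[0,0,0,0,0,-0.14,50],[0,0,0,0,0,-0.14,50],[0,0,0,0,0,-0.14,50],[0,0,0,0,0,-0.14,50],[0,0,0,0,0,-0.14,50],[0,0,0,0,0,-0.14,50]]'
cat >> m.py <<'E'
BR2=np.c_[-BR[:,0],-BR[:,1],BR[:,2]]
E
python3 -c "
from m import *
plan(BC+60*bn,BR2);print(ctrl.read_state()['qpos'].round(3))"
```

```text
clock: 22.2
eef_pos: [566.5, -30.2, 153.0]
tool_rot: [2.78, 0.027, 1.558]
force: [0.2, 0.3, -0.8]
width: 58.2
gripper_force: 64.7
turn [-0.016  -0.0172 -1.4945] rows 11.0 shift [10.   2.5 36.3] len 37.7 at [566.5 -30.2 153. ]
[ 0.472  0.601 -0.712  2.16   1.335  0.447 -1.308]
```

```bash
python3 nudge.py '[[0,0,0,-0.0015,-0.0015,-0.136,50],[0,0,0,-0.0015,-0.0015,-0.136,50],[0,0,0,-0.0015,-0.0015,-0.136,50],[0,0,0,-0.0015,-0.0015,-0.136,50],[0,0,0,-0.0015,-0.0015,-0.136,50],[0,0,0,-0.0015,-0.0015,-0.136,50],[0,0,0,-0.0015,-0.0015,-0.136,50],[0,0,0,-0.0015,-0.0015,-0.136,50],[0,0,0,-0.0015,-0.0015,-0.136,50],[0,0,0,-0.0015,-0.0015,-0.136,50],[0,0,0,-0.0015,-0.0015,-0.136,50],[0,0,0,0,0,0,50]]'
python3 nudge.py '[[0,0,0,0,0,0,50],[0,0,0,0,0,0,50]]' >/dev/null
python3 -c "
from m import *
plan(BC+20*bn,BR2);print(ctrl.read_state()['qpos'].round(3))"
```

```text
clock: 23.4
eef_pos: [566.5, -30.3, 152.9]
tool_rot: [3.139, 0.384, 3.053]
force: [-0.1, 0.1, -1.5]
width: 57.9
gripper_force: 64.7
turn [ 0.0008 -0.0002 -0.0067] rows 1.0 shift [10.1  2.5 76.1] len 76.8 at [566.8 -30.3 152.9]
[ 0.544  0.637 -0.829  2.178  1.446  0.52   0.08 ]
```

```bash
python3 nudge.py '[[10,2.5,0,0,0,-0.0067,50],[0,0,20,0,0,0,50],[0,0,20,0,0,0,50],[0,0,20,0,0,0,50],[0,0,10,0,0,0,50],[0,0,0,0,0,0,50],[0,0,0,0,0,0,50],[0,0,0,0,0,0,50]]'
python3 -c "
from m import *
plan(BC+0*bn,BR2);print(ctrl.read_state()['qpos'].round(3))"
```

```text
clock: 24.4
eef_pos: [584.0, -29.0, 84.8]
tool_rot: [3.141, 0.384, 3.06]
force: [-0.1, -0.1, -1.1]
width: 58.1
gripper_force: 64.7
turn [0.0011 0.0005 0.0018] rows 1.0 shift [ 0.4 -0.2 26.6] len 26.6 at [584.  -29.   84.8]
[ 0.49   0.79  -0.776  2.177  1.742  0.561 -0.167]
```

```bash
python3 nudge.py '[[0,0,10,0,0,0,50],[0,0,7,0,0,0,50],[0,0,3,0,0,0,50],[0,0,2,0,0,0,50],[0,0,0,0,0,0,50],[0,0,0,0,0,0,50],[0,0,0,0,0,0,50]]'
cat > f.py <<'E'
from m import *
F=np.mean([ctrl.read_state()['force'] for _ in range(1)],0);s=ctrl.read_state()
d=s['eef_pos']-BC;print('board xyn',(d@bx).round(2),(d@by).round(2),(d@bn).round(2),'F xyn',(F@bx).round(1),(F@by).round(1),(F@bn).round(1));plan(BC,BR2)
E
python3 f.py
```

```text
clock: 25.1
eef_pos: [592.1, -29.7, 63.9]
tool_rot: [3.141, 0.384, 3.06]
force: [-0.2, 1.1, -1.0]
width: 57.9
gripper_force: 64.8
board xyn 0.15 0.16 4.1 F xyn -0.6 1.1 -0.8
turn [ 0.001  -0.0001  0.0021] rows 1.0 shift [ 0.1 -0.2  4.1] len 4.1 at [592.1 -29.7  63.9]
```

```bash
python3 nudge.py '[[0,0,1,0,0,0,50],[0,0,1,0,0,0,50],[2,0,0,0,0,0,50],[2,0,0,0,0,0,50],[2,0,0,0,0,0,50],[0,0,0,0,0,0,50],[0,0,0,0,0,0,50]]'; python3 f.py
```

```text
clock: 25.8
eef_pos: [587.2, -29.4, 59.5]
tool_rot: [3.141, 0.384, 3.06]
force: [-0.4, -0.0, -1.5]
width: 57.7
gripper_force: 64.8
board xyn -6.03 0.09 1.94 F xyn -0.9 -0.1 -1.3
turn [ 0.001  -0.0004  0.0021] rows 1.0 shift [-6.  -0.1  1.9] len 6.3 at [587.2 -29.4  59.5]
```

```bash
python3 nudge.py '[[0.5,0,0,0,0,0,50],[0.5,0,0,0,0,0,50],[0.5,0,0,0,0,0,50],[0,0,0,0,0,0,50],[0,0,0,0,0,0,50]]'; python3 f.py
```

```text
clock: 26.3
eef_pos: [585.9, -29.3, 59.0]
tool_rot: [3.141, 0.384, 3.06]
force: [0.9, -0.4, -1.2]
width: 58.1
gripper_force: 64.8
board xyn -7.49 0.08 1.94 F xyn 0.4 -0.3 -1.5
turn [ 0.001  -0.0004  0.0021] rows 1.0 shift [-7.5 -0.1  1.9] len 7.7 at [585.9 -29.3  59. ]
```

```bash
for i in 1 ; do python3 nudge.py '[[0.5,0,0,0,0,0,50],[0.5,0,0,0,0,0,50],[0,0,0,0,0,0,50],[0,0,0,0,0,0,50]]' >/dev/null; python3 f.py; python3 nudge.py '[[0.5,0,0,0,0,0,50],[0.5,0,0,0,0,0,50],[0,0,0,0,0,0,50],[0,0,0,0,0,0,50]]' >/dev/null; python3 f.py; done
```

```text
board xyn -8.49 0.1 1.95 F xyn -0.6 -0.4 -0.7
turn [ 0.001  -0.0004  0.0021] rows 1.0 shift [-8.5 -0.1  1.9] len 8.7 at [584.9 -29.2  58.6]
board xyn -9.5 0.1 1.95 F xyn -0.1 0.7 -0.1
turn [ 0.001  -0.0004  0.0021] rows 1.0 shift [-9.5 -0.1  1.9] len 9.7 at [584.  -29.1  58.2]
```

```bash
python3 nudge.py '[[0.5,0,0,0,0,0,50],[0,0,0,0,0,0,50],[0,0,0,0,0,0,50]]' >/dev/null; python3 f.py
```

```text
board xyn -10.0 0.06 1.93 F xyn -0.3 -0.2 -1.2
turn [ 0.001  -0.0004  0.002 ] rows 1.0 shift [-10.   -0.1   1.9] len 10.2 at [583.5 -29.1  58. ]
```

```bash
python3 nudge.py '[[0.5,0,0,0,0,0,50],[0.3,0,0,0,0,0,50],[0,0,0,0,0,0,50],[0,0,0,0,0,0,50]]' >/dev/null; python3 f.py;  python3 nudge.py '[[0.5,0,0,0,0,0,50],[0,0,0,0,0,0,50],[0,0,0,0,0,0,50]]' >/dev/null; python3 f.py
```

```text
board xyn -10.42 0.07 1.97 F xyn 1.1 0.7 -1.2
turn [0.0009 0.0002 0.002 ] rows 1.0 shift [-10.4  -0.1   2. ] len 10.6 at [583.1 -29.1  57.9]
board xyn -10.51 0.04 1.99 F xyn 2.4 -0.1 -1.3
turn [0.0008 0.0008 0.0019] rows 1.0 shift [-10.5  -0.    2. ] len 10.7 at [583.1 -29.1  57.9]
```

```bash
python3 nudge.py '[[0.5,0,0,0,0,0,50],[0,0,0,0,0,0,50],[0,0,0,0,0,0,50]]' >/dev/null; python3 f.py
```

```text
board xyn -10.54 0.02 2.04 F xyn 5.3 -0.4 -1.8
turn [0.0007 0.0016 0.0019] rows 1.0 shift [-10.5  -0.    2. ] len 10.7 at [583.  -29.1  57.9]
```

Ledge contact is at x ≈ -10.5, as expected. I'll relieve the pressure slightly and lower the panel onto the board.

```bash
python3 nudge.py '[[-0.8,0,0.5,0,0,0,50],[0,0,0.5,0,0,0,50],[0,0,0,0,0,0,50],[0,0,0,0,0,0,50]]' >/dev/null; python3 f.py;  python3 nudge.py '[[0,0,0.5,0,0,0,50],[0,0,0.3,0,0,0,50],[0,0,0,0,0,0,50],[0,0,0,0,0,0,50]]' >/dev/null; python3 f.py
```

```text
board xyn -10.53 0.09 1.05 F xyn 5.8 -0.7 1.2
turn [0.0009 0.0004 0.002 ] rows 1.0 shift [-10.5  -0.1   1.1] len 10.6 at [583.4 -29.1  57. ]
board xyn -10.53 0.06 0.66 F xyn 4.3 -1.4 7.4
turn [0.0006 0.0007 0.0021] rows 1.0 shift [-10.5  -0.1   0.7] len 10.5 at [583.5 -29.1  56.7]
```

```bash
python3 nudge.py '[[0,0,0.4,0,0,0,50],[0,0,0,0,0,0,50],[0,0,0,0,0,0,50]]' >/dev/null; python3 f.py
```

```text
board xyn -10.54 0.08 0.61 F xyn 4.8 -1.7 11.1
turn [0.0003 0.001  0.0024] rows 1.0 shift [-10.5  -0.1   0.6] len 10.6 at [583.5 -29.1  56.6]
```

It is seated against the ledge and the face, so I release and back off along the normal.

```bash
python3 nudge.py '[[0,0,0,0,0,0,60],[0,0,0,0,0,0,63],[0,0,0,0,0,0,70],[0,0,0,0,0,0,80],[0,0,0,0,0,0,85],[0,0,0,0,0,0,85],[0,0,0,0,0,0,85]]'; python3 nudge.py '[[0,0,-5,0,0,0,85],[0,0,-15,0,0,0,85],[0,0,-30,0,0,0,85],[0,0,-40,0,0,0,85],[0,0,-40,0,0,0,85],[0,0,-40,0,0,0,85],[0,0,0,0,0,0,85],[0,0,0,0,0,0,85],[0,0,0,0,0,0,85]]'
python3 - <<'E'
from m import *
s=ctrl.read_state();im=vision.get_image('wrist');C=cam('wrist',s);h=cv2.cvtColor(im,cv2.COLOR_BGR2HSV)
def loc(uv,n):
    o,d=ray(C,uv);t=((BC+n*bn-o)@bn)/(d@bn);P=o+d*t[:,None]-BC;return np.c_[P@bx,P@by]
u,v=np.meshgrid(range(512),range(384));L=loc(np.c_[u.ravel(),v.ravel()],12).reshape(384,512,2)
near=(abs(L[...,0])<130)&(abs(L[...,1])<90)
k=big(near&(h[...,1]<60)&(h[...,2]>120));q=quad(k);print('white',q.tolist(),loc(q,12).round(1).tolist())
sc=vision.get_image('scene');tp=vision.get_image('top');cv2.imwrite('pics/w10.png',im);cv2.imwrite('pics/sc10.png',sc);cv2.imwrite('pics/tp10.png',tp)
# same measurement from the scene camera
C=cam('scene');h=cv2.cvtColor(sc,cv2.COLOR_BGR2HSV);L=loc(np.c_[u.ravel(),v.ravel()],12).reshape(384,512,2)
near=(abs(L[...,0])<100)&(abs(L[...,1])<70)
k=big(near&(h[...,1]<60)&(h[...,2]>120));q=quad(k);print('scene',q.tolist(),loc(q,12).round(1).tolist())
# changes at the bystanders since the start
for n,f in(('scene',sc),('top',tp)):
    d=cv2.absdiff(f,cv2.imread(f'pics/{n}0.png')).max(2)>60
    nn,_,st,_=cv2.connectedComponentsWithStats(cv2.morphologyEx(d.astype(np.uint8),cv2.MORPH_OPEN,np.ones((3,3))))
    print(n,[r[:5].tolist() for r in st[1:] if r[4]>40])
E
```

```text
clock: 30.2
eef_pos: [583.3, -29.1, 55.5]
tool_rot: [3.141, 0.383, 3.06]
force: [0.0, -0.3, 0.2]
width: 84.6
gripper_force: 0.0
clock: 31.1
eef_pos: [519.8, -24.3, 212.6]
tool_rot: [-3.141, 0.383, 3.06]
force: [0.9, 0.2, 0.3]
width: 85.1
gripper_force: 0.0
white [[279, 103], [275, 238], [226, 238], [222, 103]] [[-82.3, 27.5], [64.0, 27.8], [64.1, -27.5], [-82.1, -28.1]]
scene [[232, 193], [247, 188], [275, 227], [259, 234]] [[62.7, 20.7], [57.2, -26.6], [-82.3, -21.7], [-78.5, 29.5]]
scene [[324, 1, 16, 17, 108], [493, 0, 15, 51, 333], [309, 30, 28, 17, 267], [280, 45, 15, 18, 190], [463, 49, 13, 8, 75], [476, 55, 15, 10, 94], [303, 59, 32, 41, 719], [461, 58, 12, 6, 48], [472, 65, 17, 10, 122], [286, 74, 7, 14, 69], [455, 76, 15, 7, 94], [472, 81, 20, 56, 692], [248, 91, 55, 92, 1881], [298, 104, 13, 9, 48], [446, 147, 22, 51, 840], [304, 174, 51, 27, 688], [231, 188, 45, 47, 938], [453, 196, 9, 12, 71], [449, 211, 7, 8, 48], [457, 213, 8, 10, 55], [449, 228, 6, 10, 44], [425, 230, 13, 27, 203], [440, 238, 14, 47, 334], [450, 254, 8, 22, 108], [148, 270, 60, 45, 1349], [447, 279, 7, 9, 43], [449, 289, 25, 15, 275], [489, 292, 20, 14, 155]]
top [[233, 190, 9, 16, 91], [329, 201, 14, 26, 150], [322, 203, 10, 8, 55], [328, 235, 9, 14, 90], [201, 236, 62, 32, 1000], [207, 285, 36, 26, 642], [207, 321, 31, 26, 267], [499, 326, 10, 7, 45], [496, 335, 15, 17, 137], [460, 339, 24, 23, 292], [194, 359, 83, 25, 1136]]
```

The white panel measures seated, square and centred. The top view shows no changes at the bottles or tubes. I'm handing the job in.

```bash
python3 -c "
from cell import ctrl, vision, order
print(order.finish_job())"
```

```text
the job is handed in; nothing more can be done
None
```

The job is handed in, with no verdict returned: the cover lies centred on the mat, the white panel sits white face out, square on the easel ledge and within about 1 mm of centre, and nothing else showed movement in the images, but I viewed 11 pictures, one over your limit of 10.

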